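# Strip the tube-mixer bar into the soaking tray

### The arm

A 6-joint arm with a two-finger parallel gripper is mounted at the origin on the work surface. World frame = base frame: x ahead of the robot, y to its left, z up, the work surface at z = 0. Lengths are in mm, angles in rad, forces in N, time in s.
With the tool pointing down it reaches from about 350 to 875 mm from the base axis. Payload 4.2 kg.
Tool frame: the origin (TCP) lies between the finger pads; the fingertips stand 17 mm ahead of it and the grasp point (between the pads) lies 2 mm behind it; z points along the fingers, y is the line along which they close (so a half turn about z gives the same grasp; the last joint's range is limited). The gripper opens to 85 mm and grips with 20 to 120 N. Pads are 22 mm wide; open, the fingers measure 114 mm over their backs; the gripper's body (76 mm by 85 mm) begins 54 mm behind the grasp point. The pads swing forward as they close: fully open they stand 13 mm farther back than shut.
Start: joints at [-0.862, 0.385, 0.008, 0, -1.194, -0.259], TCP at [271.753, -562.805, 248.312] pointing down, gripper open.
Joint ranges: [-3.14, 3.14], [-1.21, 2.06], [-1.07, 1.41], [-3.16, 2.05], [-2.99, -0.16], [-3.1, 3.1]. Speed limits (rad/s): [2.79, 2.79, 3.14, 3.14, 3.14, 3.14].

### API

Orientations are given as a unit quaternion [x, y, z, w].
In Python, from bench import arm gives the robot as it stands.
- The arm moves only by the tool jog_arm, called after "Emit:" by a JSON object that holds its "method" and its "body". Schema: {"type":"object","properties":{"rows":{"type":"string"},"jaw":{"type":"number"},"only":{"type":"string"},"quiet":{"type":"boolean"},"lines":{"type":"string"}},"required":["rows"],"additionalProperties":false}. rows is a string of 1 to 10 rows, parted by a bar, with the numbers parted by commas; each row has 6 numbers: dx, dy, dz in mm, then a rotation vector rx, ry, rz in rad; each row is the pose to reach, as a shift and turn from the pose commanded when the call began, along the tool's axes at that moment; what a row does not reach only later rows make up. A row lasts 1/10 s, in which the tool goes at most 50 mm and 0.15 rad, less where a joint would pass 70% of its speed; a pose out of reach is approached as far as the arm can. jaw is the finger opening in mm, set as the call begins (left out keeps the last). The fingers move at their own pace and stop on an object; the grip force is fixed at half the most. Time passes only in rows, so rows that do not move let the fingers close. The tool returns the time, the measured TCP pose, the force, the opening and the grip force at its end. only (a regular expression) keeps the lines of the reply that match it, lines (a string "A,B") keeps lines A to B, and quiet returns only ok. Input that does not fit is refused with a message, and nothing moves.
- arm.read_state(): the state, without advancing time (a new reading comes with each control period).
- arm.get_image(name): name is "scene" or "side" or "wrist"; returns the picture (384x512x3 uint8, blue, green, red); there is no depth.
- arm.get_calibration(name): a dict with "K" (3x3 intrinsics, pixels), "rvec" (rotation vector, rad) and "tvec" (3), from world to camera coordinates, as OpenCV has them. Camera axes: x right, y down, z forward; pixel columns grow to the right and rows downward; lengths in mm; the calibration is good to about 2 mm. A picture is of the moment at which its call begins: read the wrist's pose just before it. get_calibration takes no time and is no camera call; for the wrist camera it gives the pose at the moment of the call.
- arm.job_done(): hands the job in; it is judged then, once.
The state is a dict: "clock": time; "joints": joint angles; "joint_vel": joint speeds; "joint_efforts": joint torques, N m; "position": TCP position; "ee_rot": TCP orientation; "contact_force": force on the tool from outside, world axes, zero at the start; "wrist_torque": the same for the moment, N m; "gripper_width": finger opening in mm; "grasp_force": force on a finger pad.
Only numpy, scipy, OpenCV 4.12 (cv2) and the standard library are available. Lean on these libraries where they do the work, as an engineer would, in place of code of your own. Each camera call takes 0.05 s, during which the arm holds its last target. There are 200 camera calls.

### The job

Strip the tube-mixer bar for washing: flip the cam lever aside to free the stop collar, slide the collar off the end of the bar, then slide off all the white tube holders. Put the collar in the small bay of the grey tray and every holder in the large bay, each down on the tray's floor and not on top of another (any way up will do), and only when all the holders are in the tray flip the lever back to its locked position, across the bar's end. Leave the other bench things where they are.

Things in the scene. Friction and masses are not known exactly. Their poses are not given: they have to be found in the camera images.
- stand: Fixed white stand with a level 16 mm square steel bar, centre line at own x 0, z 110 mm, along own y from an end block (90 x 90, y 115 to 205, 140 tall) to the free end at y -130. Origin on the bench, z up. Base plate 12 thick, x -60 to 100, y -145 to 215. Parts come off the bar only towards -y.
- bar_end (a point): Centre of the bar's free end face.
- lever_pivot (a point): Upright pivot axis of the cam lever, on a 26 mm thick post beside the bar, 75 mm to the stand's +x and 10 mm short of the bar end; the point is at the bar's height.
- cam_lever (a joint): Level cam lever, rad: 0 locked (steel lobe 64 mm long, 16 wide points to the stand's -x, across the collar's outer face; handle to -y); 1.57 free (lobe to -y, 66 mm aside of the bar's line; handle to +x); stop 1.65. Counter-clockwise from above grows. Lobe clears the collar above 0.9; free means past 1.2, locked below 0.2. Stays where left; 2 N at the knob turns it. Starts 0 to 0.12.
- lever_knob (a point): Upright round black knob on the lever's handle, 22 mm across, 60 mm from the pivot. The point is on its axis, 30 mm above the bar's centre line (140 above the bench), 20 mm below the knob's top; the handle arm's top lies 26 mm below the point.
- collar: Loose aluminium stop collar: block 48 (own x) x 24 (own y, along the bar) x 44 mm (own z) with a 22 mm square hole through along y. Origin at its centre. Starts as the part nearest the bar's free end, hanging upright, its centre 3 mm below the bar's centre line. About 0.11 kg.
- holder1: White plastic tube holder, one of 3 to 5 (None if absent), all alike: block 50 (own x) x 28 (own y, along the bar) x 56 mm (own z), 22 mm square hole through along y, two dark wells on top. Origin at its centre. Starts hanging on the bar inside of the collar, 3 mm below the bar's centre line, at places 37 mm apart, some empty. About 0.07 kg.
- holder2: White plastic tube holder, one of 3 to 5 (None if absent), all alike: block 50 (own x) x 28 (own y, along the bar) x 56 mm (own z), 22 mm square hole through along y, two dark wells on top. Origin at its centre. Starts hanging on the bar inside of the collar, 3 mm below the bar's centre line, at places 37 mm apart, some empty. About 0.07 kg.
- holder3: White plastic tube holder, one of 3 to 5 (None if absent), all alike: block 50 (own x) x 28 (own y, along the bar) x 56 mm (own z), 22 mm square hole through along y, two dark wells on top. Origin at its centre. Starts hanging on the bar inside of the collar, 3 mm below the bar's centre line, at places 37 mm apart, some empty. About 0.07 kg.
- holder4: White plastic tube holder, one of 3 to 5 (None if absent), all alike: block 50 (own x) x 28 (own y, along the bar) x 56 mm (own z), 22 mm square hole through along y, two dark wells on top. Origin at its centre. Starts hanging on the bar inside of the collar, 3 mm below the bar's centre line, at places 37 mm apart, some empty. About 0.07 kg.
- holder5: White plastic tube holder, one of 3 to 5 (None if absent), all alike: block 50 (own x) x 28 (own y, along the bar) x 56 mm (own z), 22 mm square hole through along y, two dark wells on top. Origin at its centre. Starts hanging on the bar inside of the collar, 3 mm below the bar's centre line, at places 37 mm apart, some empty. About 0.07 kg.
- tray: Loose grey tray, 1.2 kg, 170 (own x) x 320 (own y) x 35 mm tall, walls and floor 5 thick. Origin under its centre. A divider 5 thick, its top 33 mm up, at own y -85 makes two bays: small (y -155 to -87.5) for the collar, large (y -82.5 to 155) for the holders; both over x -80 to 80.
- tipbox1: Bystander, to be left alone: pipette tip box 120 x 85 x 63 mm beyond the tray.
- tipbox2: Bystander, to be left alone: pipette tip box 120 x 85 x 63 mm at the left, near the robot.
- reagent: Bystander, to be left alone: amber bottle, 60 mm across, 130 tall.
- jar: Bystander, to be left alone: small clear jar, 56 mm across, 60 tall, beyond the stand.
- beaker: Bystander, to be left alone: glass beaker, 80 mm across, 90 tall, beyond the stand.

How it is judged (in metres and radians):
On the way, in this order (a step that is already met when the one before it is completed fails the run):
1. the cam lever is flipped free with the collar still on the bar (value of joint cam_lever above 1.2 rad and y of collar in the frame of stand above -0.13 m), for 0.2 s.
2. the collar is off the bar's end (y of collar in the frame of stand below -0.144 m), for 0.1 s.
3. every holder is in the large bay (x of holder1 in the frame of tray between -0.08 and 0.08 m and y of holder1 in the frame of tray between -0.082 and 0.155 m and z of holder1 in the frame of tray between 0 and 0.05 m and x of holder2 in the frame of tray between -0.08 and 0.08 m and y of holder2 in the frame of tray between -0.082 and 0.155 m and z of holder2 in the frame of tray between 0 and 0.05 m and x of holder3 in the frame of tray between -0.08 and 0.08 m and y of holder3 in the frame of tray between -0.082 and 0.155 m and z of holder3 in the frame of tray between 0 and 0.05 m and x of holder4 in the frame of tray between -0.08 and 0.08 m and y of holder4 in the frame of tray between -0.082 and 0.155 m and z of holder4 in the frame of tray between 0 and 0.05 m and x of holder5 in the frame of tray between -0.08 and 0.08 m and y of holder5 in the frame of tray between -0.082 and 0.155 m and z of holder5 in the frame of tray between 0 and 0.05 m), for 0.2 s.
4. the lever is back in its locked position (value of joint cam_lever below 0.2 rad), for 0.2 s.
At the end, for the whole second after the job is handed in: Every holder present has its centre inside the large bay, less than 50 mm above the tray's underside; the collar's centre is inside the small bay, less than 45 mm above it; the tray stands level on the bench; all are at rest; the lever reads below 0.2 rad (all of step 3 and x of collar in the frame of tray between -0.08 and 0.08 m and y of collar in the frame of tray between -0.155 and -0.088 m and z of collar in the frame of tray between 0 and 0.045 m and linear speed of each of holder1, holder2, holder3, holder4, holder5, collar, tray below 0.02 m/s and value of joint cam_lever below 0.2 rad and angle between tray's own z axis and vertical below 0.1 rad and height (world z) of tray below 0.01 m); the robot touches nothing.
It fails at once if a bystander is shoved more than 30 mm or knocked over (distance of any of tipbox1, tipbox2, reagent, jar, beaker from where it was at the start of the episode above 0.03 m or angle between any of tipbox1, tipbox2, reagent, jar, beaker's own z axis and vertical above 0.5 rad).
Of holder1, holder2, holder3, holder4, holder5 only 3 to 5 are there at a start; the rules pass over those that are not, and their reading is None.
At some moment in a run one of tray may be knocked a few centimetres aside while the robot is not near it.
Once in a run the grip may slacken for a moment while it holds something.
It also fails if it takes over 210 s, if anything falls off the work surface, if the arm or the gripper's body presses on something with over 40 N, if the wrist force passes 120 N, or if a joint passes its speed limit or range.

## Working session

There is one attempt and no reset: what is moved stays moved. The work goes in short steps, Python scripts to look and compute and a tool call to move; the robot and the scene stay as the last step left them, time stands still between calls to the robot, and variables do not carry over. Pictures are saved under pics/ and viewed, at most 14 in all, crops included, and the job is handed in when it is done.

```bash
ls; mkdir -p pics; python3 - <<'E'
from bench import arm
import cv2,numpy as np
a=arm.get_image("scene");b=arm.get_image("side")
cv2.imwrite("pics/scene0.png",cv2.resize(a,(800,600)));cv2.imwrite("pics/side0.png",cv2.resize(b,(800,600)))
for n in("scene","side"):print(arm.get_calibration(n))
print(arm.read_state())
E
```

```text
bench.py
pics
{'K': array([[358.0407713 ,   0.        , 251.85611108],
       [  0.        , 358.0407713 , 197.18789532],
       [  0.        ,   0.        ,   1.        ]]), 'rvec': array([ 1.36169227,  1.90452497, -1.07999847]), 'tvec': array([ 163.3139842 , -162.33683766, 1300.98723795])}
{'K': array([[394.02421654,   0.        , 250.39593601],
       [  0.        , 394.02421654, 193.86109021],
       [  0.        ,   0.        ,   1.        ]]), 'rvec': array([ 0.69035553, -2.64999215,  1.05681387]), 'tvec': array([480.98892266, 256.04909571, 937.38405081])}
{'clock': 0.1, 'joints': array([-8.62465865e-01,  3.85455737e-01,  6.76062497e-03, -4.18141589e-04,
       -1.19401255e+00, -2.58594780e-01]), 'joint_vel': array([-0.00063754, -0.00217004,  0.00213312,  0.00181348, -0.00047212,
       -0.00041029]), 'joint_efforts': array([ 1.28850370e-04, -3.93320060e+01,  1.88930154e+01,  4.19800311e+00,
       -2.59002336e-03,  1.73082651e-05]), 'position': array([ 271.49954519, -562.40336173,  247.34716128]), 'ee_rot': array([-2.22902258e-01,  9.74840311e-01,  9.36474939e-04, -2.72181315e-04]), 'contact_force': array([ 0.4921644 , -0.70891142, -0.15230416]), 'wrist_torque': array([-0.01572195, -0.00954437,  0.06742719]), 'grasp_force': 0.0, 'gripper_width': 85.67142477943344}
```
View pics/scene0.png

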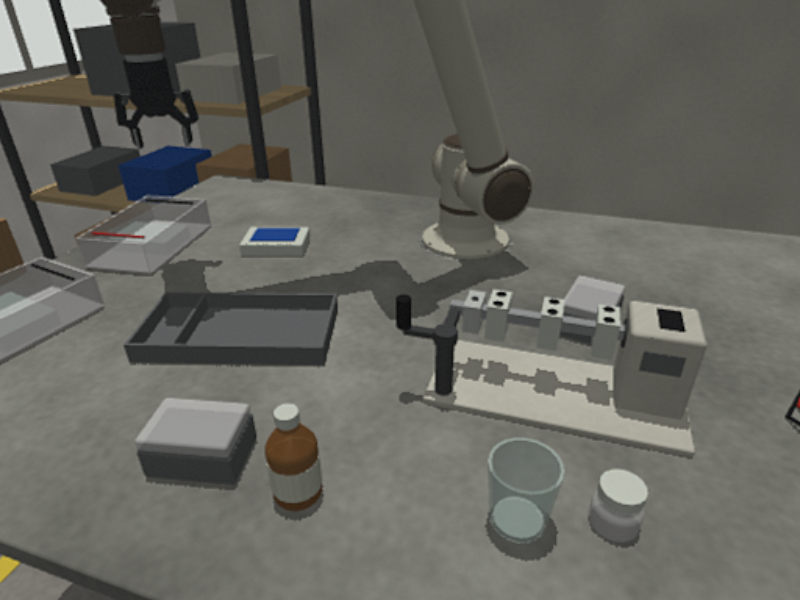

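View pics/side0.png

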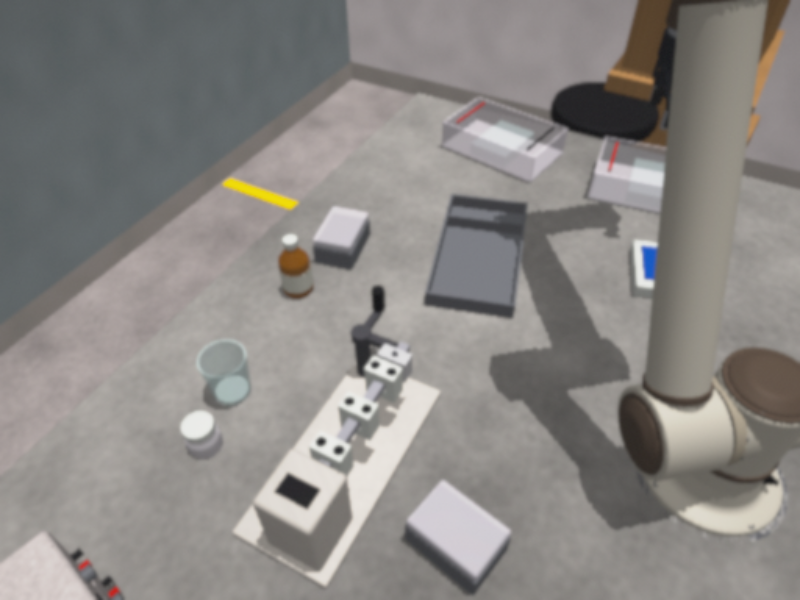

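The scene shows the tray at about (235,328), the stand at about (560,360), the collar at (475,300) and three holders at (498,300), (552,310) and (607,318). The side view matches. The lever is locked, with the knob at scene (404,310). Next I'll zoom in to pick exact points.

```bash
python3 - <<'E'
from bench import arm
import cv2,numpy as np
a=arm.get_image("scene");b=arm.get_image("side")
cv2.imwrite("pics/c1.png",cv2.resize(a[180:292,248:456],(0,0),fx=3.84,fy=3.84,interpolation=cv2.INTER_CUBIC))
cv2.imwrite("pics/c2.png",cv2.resize(b[120:375,145:345],(0,0),fx=2.35,fy=2.35,interpolation=cv2.INTER_CUBIC))
E
```

View pics/c1.png

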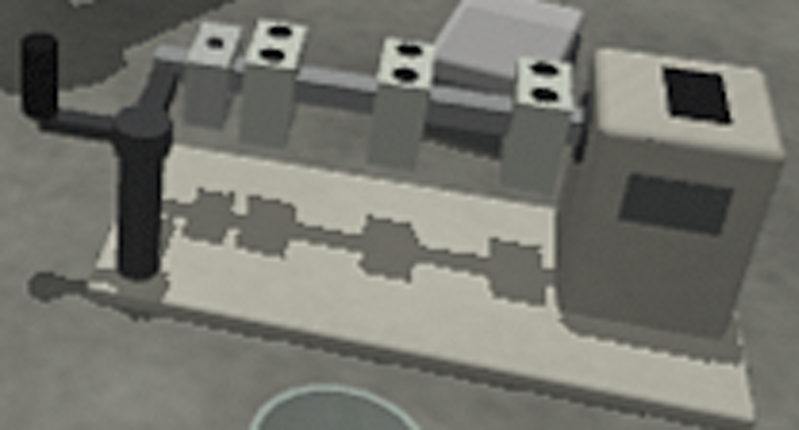

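View pics/c2.png

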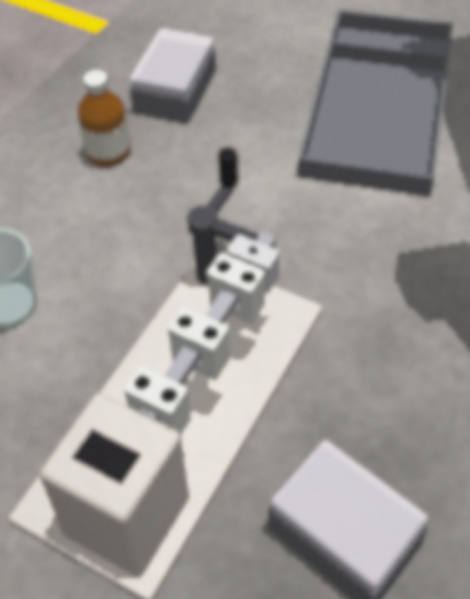

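```bash
cat > h.py <<'E'
import cv2,numpy as np
from scipy.optimize import least_squares
from bench import arm
def P(n):
    c=arm.get_calibration(n);return c["K"],c["rvec"],c["tvec"]
def proj(n,X,C=None):
    K,r,t=C or P(n);return cv2.projectPoints(np.array(X,float).reshape(-1,3),r,t,K,None)[0].reshape(-1,2)
def tri(p,q,A,B):
    M=lambda C:C[0]@np.c_[cv2.Rodrigues(C[1])[0],C[2]]
    X=cv2.triangulatePoints(M(A),M(B),np.array(p,float).reshape(-1,2).T,np.array(q,float).reshape(-1,2).T);return (X[:3]/X[3]).T
def w(s,X): # s=x,y,yaw
    c,n=np.cos(s[2]),np.sin(s[2]);X=np.array(X,float)
    return np.c_[s[0]+c*X[:,0]-n*X[:,1],s[1]+n*X[:,0]+c*X[:,1],X[:,2]]
E
python3 - <<'E'
from h import *
S=P("scene");D=P("side")
c1=lambda L:np.array(L)/3.84+[248,180]-.37
c2=lambda L:np.array(L)/2.35+[145,120]-.29
nm=["collar","Ha","Hb","Hc","knobtop"]
s=c1([(215,43),(275.5,42.5),(407.5,62),(544,82),(40,40)]);d=c2([(253,250),(235.5,271),(197.5,326.5),(155,388.5),(229,153)])
T=tri(s,d,S,D)
for n,x in zip(nm,T):print(n,x.round(1))
X1=[(100,215,12),(45,115,140),(45,205,140),(-45,205,140),(-45,115,140)];p1=c1([(751,413),(597,137),(781,158),(768,70),(598,50)])
X2=[(-60,-145,12),(-60,215,12),(100,215,12),(45,205,140),(-45,205,140),(-45,115,140),(45,115,140)];p2=c2([(322,307),(150,598),(12,520),(43,472),(125,518),(181,434),(104,398)])
def f(v):
    H=[(0,v[3],129),(0,v[4],135),(0,v[5],135),(0,v[6],135)]
    k=[(75+60*np.sin(v[7]),-120-60*np.cos(v[7]),160)]
    return np.r_[(proj("",w(v,X1),S)-p1).ravel(),(proj("",w(v,X2),D)-p2).ravel(),2*(proj("",w(v,H+k),S)-s).ravel(),2*(proj("",w(v,H+k),D)-d).ravel()]
b=min((least_squares(f,[600,100,y0,-110,-80,-40,0,0],loss="soft_l1") for y0 in(-1.5,0,.5,1,1.5,3)),key=lambda r:r.cost)
print(b.cost,b.x.round(3));print(f(b.x).reshape(-1,2).round(1).tolist())
for n,X in dict(bar_end=(0,-130,110),pivot=(75,-120,110)).items():print(n,w(b.x,[X]).round(1))
s8=lambda L:(np.array(L)+.5)*.64-.5
XT=[(-85,-160,35),(-85,160,35),(85,160,35),(85,-160,35)]
t1=s8([(150,295),(337,295),(330,353),(129,352)])
t2=c2([(338,12),(452,25),(430,185),(300,170)])
print(tri(t1,np.array([t2[1],t2[2],t2[3],t2[0]]),S,D).round(1))
E
```

```text
collar [477.7 120.2 128.4]
Ha [477.3 155.8 134.7]
Hb [475.7 230.3 134.7]
Hc [474.2 304.3 134.4]
knobtop [554.   36.4 157.9]
30.73023210760539 [ 4.75721e+02  2.15033e+02  2.30000e-02 -9.45520e+01 -5.90740e+01
  1.54880e+01  8.95200e+01 -1.88690e+01]
[[1.0, 0.8], [-0.1, -3.7], [1.6, -1.7], [-1.2, -1.9], [-1.7, -2.8], [0.1, -0.9], [-0.5, 1.3], [-2.8, -0.8], [-3.9, 0.3], [-0.3, 2.0], [0.8, -1.2], [-3.4, -4.3], [-0.6, -1.1], [-0.5, -0.9], [-0.8, -1.2], [-0.5, -1.3], [-0.5, -2.7], [-0.8, 0.6], [-0.4, 0.6], [-0.6, 1.0], [-0.3, 0.7], [-0.4, -0.2]]
bar_end [[478.7  85.1 110. ]]
pivot [[553.5  96.8 110. ]]
[[ 477.1 -485.1   17.6]
 [ 378.9 -148.1   28.5]
 [ 533.3  -95.3   20.9]
 [ 631.6 -406.7   24.2]]
```

```bash
cat >> h.py <<'E'
from scipy.spatial.transform import Rotation as R
def go(p,ydeg=181.3):
    s=arm.read_state();r=R.from_quat(s["ee_rot"]);a=np.radians(ydeg)
    y=np.array([np.cos(a),np.sin(a),0]);z=np.array([0,0,-1.]);t=R.from_matrix(np.c_[np.cross(y,z),y,z])
    print("go",r.inv().apply(np.array(p)-s["position"]).round(1),(r.inv()*t).as_rotvec().round(3))
    return r.inv().apply(np.array(p)-s["position"])
E
python3 -c "
from h import *
go((554,36.4,240))"
```

```text
go [-514.7  416.6    8.1] [ 1.000e-03  1.000e-03 -1.144e+00]
```

Emit:
{"method": "jog_arm", "body": {"rows": "-260,208,4,0,0,-0.57 | -260,208,4,0,0,-0.57 | -260,208,4,0,0,-0.57 | -260,208,4,0,0,-0.57 | -514,416,8,0,0,-1.144 | -514,416,8,0,0,-1.144 | -514,416,8,0,0,-1.144 | -514,416,8,0,0,-1.144 | -514,416,8,0,0,-1.144 | -514,416,8,0,0,-1.144", "jaw": 50}}

```text
clock: 1.2
position: [485.7, -108.7, 242.5]
ee_rot: [0.715, -0.699, 0.0, -0.0]
contact_force: [1.2, -1.8, 0.3]
gripper_width: 50.2
grasp_force: 0.0
```

```bash
python3 -c "
from h import *
go((554,36.4,240))"
```

```text
go [-143.5  -71.7    2.5] [-0.     0.     0.001]
```

Emit:
{"method": "jog_arm", "body": {"rows": "-144,-72,2,0,0,0 | -144,-72,2,0,0,0 | -144,-72,2,0,0,0 | -144,-72,2,0,0,0 | -144,-72,2,0,0,0 | -144,-72,2,0,0,0 | -144,-72,2,0,0,0"}}

```text
clock: 1.9
position: [553.3, 33.5, 240.4]
ee_rot: [0.715, -0.7, -0.0, 0.0]
contact_force: [-0.5, 0.3, -0.3]
gripper_width: 50.3
grasp_force: 0.0
```

```bash
python3 - <<'E'
from h import *
print(go((554,36.4,139)))
C=P("wrist");im=arm.get_image("wrist")
print(proj("",[(554,36.4,160),(553.5,97,118),(477.7,120,128.5),(477,156,135)],C)*1.5625)
cv2.imwrite("pics/w1.png",cv2.resize(im,(800,600)))
E
```

```text
go [ -2.9  -0.8 101.4] [ 0.    -0.    -0.001]
[ -2.86376941  -0.75266155 101.36048972]
[[397.61484959 330.77665611]
 [396.98066021 403.52544799]
 [526.08086181 450.08960101]
 [524.20924094 509.44621097]]
```

View pics/w1.png

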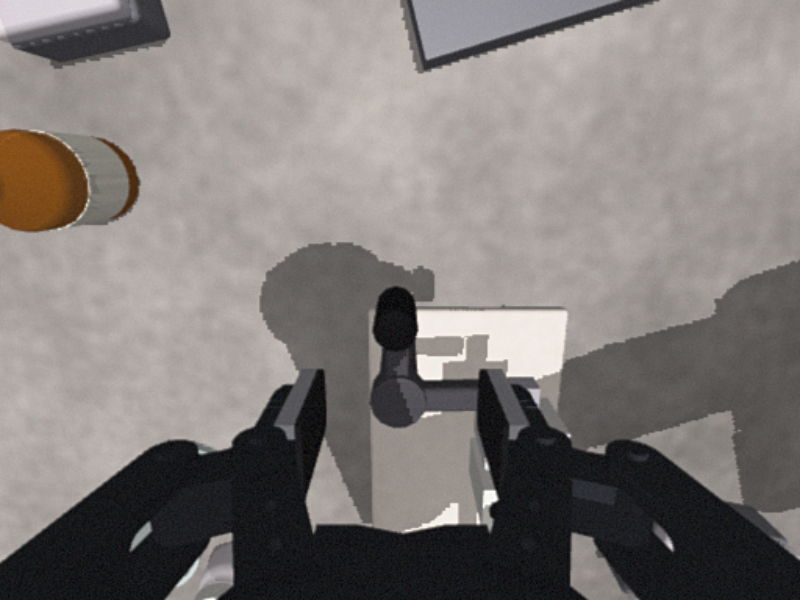

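The wrist view shows the knob top at (396,330), which is where my estimate predicted it. The pivot is at (398,400). Going down to grip the knob.

Emit:
{"method": "jog_arm", "body": {"rows": "-3,-1,40,0,0,0 | -3,-1,80,0,0,0 | -3,-1,101,0,0,0 | -3,-1,101,0,0,0"}}

```text
clock: 2.35
position: [552.4, 36.1, 136.3]
ee_rot: [0.714, -0.7, -0.002, 0.003]
contact_force: [0.4, -0.1, 0.2]
gripper_width: 50.3
grasp_force: 0.0
```

Emit:
{"method": "jog_arm", "body": {"rows": "0,0,0,0,0,0 | 0,0,0,0,0,0 | 0,0,0,0,0,0 | 0,0,0,0,0,0 | 0,0,0,0,0,0", "jaw": 12}}

```text
clock: 2.85
position: [556.2, 37.7, 141.4]
ee_rot: [0.715, -0.699, 0.001, -0.001]
contact_force: [-0.2, -2.8, 6.8]
gripper_width: 20.7
grasp_force: 58.6
```

Emit:
{"method": "jog_arm", "body": {"rows": "-1,-10,0,0,0,0 | -3,-19,0,0,0,0 | -7,-29,0,0,0,0 | -13,-37,0,0,0,0 | -20,-44,0,0,0,0 | -28,-50,0,0,0,0 | -37,-55,0,0,0,0 | -46,-58,0,0,0,0 | -56,-60,0,0,0,0 | -56,-60,0,0,0,0"}}

```text
clock: 3.85
position: [612.9, 94.7, 140.8]
ee_rot: [0.716, -0.698, 0.0, 0.001]
contact_force: [-4.2, -2.6, 7.6]
gripper_width: 20.1
grasp_force: 58.9
```

Emit:
{"method": "jog_arm", "body": {"rows": "0,0,0,0,0,0 | 0,0,0,0,0,0 | 0,0,-40,0,0,0 | 0,0,-70,0,0,0 | 0,0,-70,0,0,0", "jaw": 50}}

```text
clock: 4.35
position: [616.4, 96.2, 214.5]
ee_rot: [0.716, -0.699, 0.003, -0.005]
contact_force: [0.2, 0.4, 0.4]
gripper_width: 50.0
grasp_force: 0.0
```

```bash
python3 - <<'E'
from h import *
go((477.9,120.5,210));go((477.9,120.5,111))
E
```

```text
go [-27.6 137.9   3.1] [-0.01   0.003  0.001]
go [-27.4 138.9 102.1] [-0.01   0.003  0.001]
```

Emit:
{"method": "jog_arm", "body": {"rows": "-10,46,3,0,0,0 | -20,92,3,0,0,0 | -27,138,3,0,0,0 | -27,138,3,0,0,0 | -27,138,3,0,0,0", "jaw": 68}}

```text
clock: 4.85
position: [474.4, 119.4, 206.5]
ee_rot: [0.716, -0.698, 0.0, -0.001]
contact_force: [-0.2, -0.3, 0.3]
gripper_width: 68.0
grasp_force: 0.0
```

```bash
python3 - <<'E'
from h import *
go((477.9,120.5,111))
C=P("wrist");im=arm.get_image("wrist")
print(proj("",[(477.7,120,128.5),(477,156,135)],C)*1.5625)
cv2.imwrite("pics/w2.png",cv2.resize(im,(800,600)))
E
```

```text
go [-0.9 -3.5 95.5] [-0.001  0.001  0.002]
[[392.16782711 327.59012402]
 [391.9884074  404.68180069]]
```

View pics/w2.png

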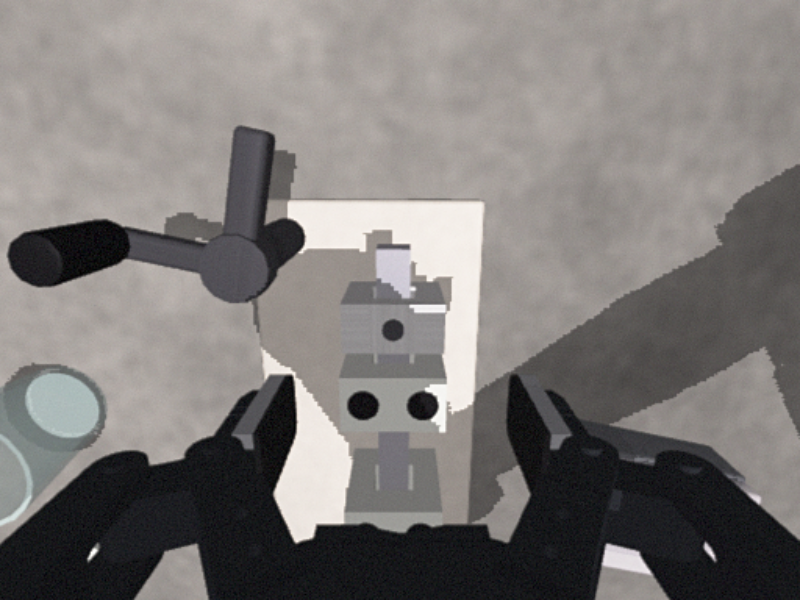

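The lever is free, with its lobe pointing off the bar end at (250,180). The collar top is at (393,328), as predicted. Going down to grip it.

Emit:
{"method": "jog_arm", "body": {"rows": "-1,-3,40,0,0,0 | -1,-3,80,0,0,0 | -1,-3,96,0,0,0 | -1,-3,96,0,0,0"}}

```text
clock: 5.3
position: [477.6, 119.3, 107.2]
ee_rot: [0.715, -0.699, -0.001, 0.003]
contact_force: [-0.1, 0.6, -0.0]
gripper_width: 68.0
grasp_force: 0.0
```

Emit:
{"method": "jog_arm", "body": {"rows": "0,0,0,0,0,0 | 0,0,0,0,0,0 | 0,0,0,0,0,0 | 0,0,0,0,0,0 | 0,0,0,0,0,0", "jaw": 40}}

```text
clock: 5.8
position: [478.6, 120.4, 111.2]
ee_rot: [0.715, -0.699, 0.0, -0.001]
contact_force: [0.3, 0.1, 2.4]
gripper_width: 47.4
grasp_force: 61.7
```

Emit:
{"method": "jog_arm", "body": {"rows": "0,0,-3,0,0,0 | 8,0,-3,0,0,0 | 20,0,-3,0,0,0 | 35,0,-3,0,0,0 | 50,0,-3,0,0,0 | 65,0,-3,0,0,0 | 80,0,-3,0,0,0 | 80,0,-3,0,0,0 | 80,0,-40,0,0,0 | 80,0,-90,0,0,0"}}

```text
clock: 6.8
position: [478.1, 39.0, 198.8]
ee_rot: [0.715, -0.699, -0.002, 0.003]
contact_force: [1.6, -0.2, -0.6]
gripper_width: 47.1
grasp_force: 62.3
```

```bash
python3 - <<'E'
from h import *
im=arm.get_image("scene")
cv2.imwrite("pics/t1.png",cv2.resize(im[170:250,70:230],(0,0),fx=5,fy=5,interpolation=cv2.INTER_CUBIC))
E
```

```text
(no output)
```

View pics/t1.png

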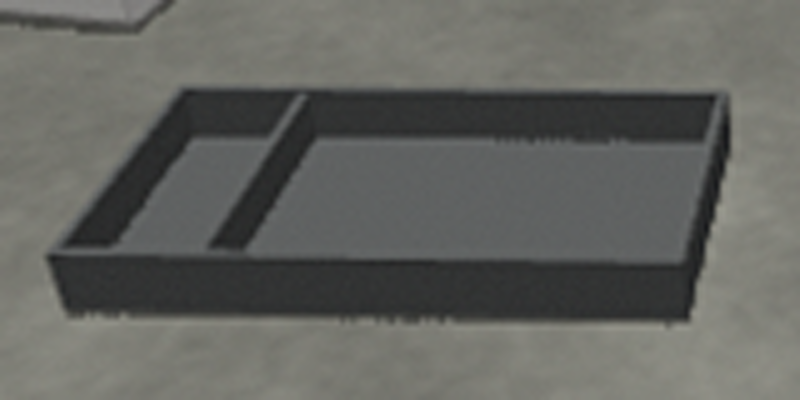

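The tray rim corners in the crop are back-left (183,90), back-right (729,95), front-right (688,262) and front-left (50,256). The bottom corners are at (68,316) and (688,320). Fitting the tray pose.

```bash
cat >> h.py <<'E'
XT=[(-85,-160,35),(-85,160,35),(85,160,35),(85,-160,35),(85,-160,0),(85,160,0)]
def fit(px):
    S=P("scene");p=(np.array(px)+.5)/5-.5+[70,170]
    b=least_squares(lambda v:(proj("",w(v,XT),S)-p).ravel(),[505,-284,.1],loss="soft_l1");print(b.x.round(3),(b.fun.reshape(-1,2)).round(1).tolist());return b.x
E
python3 - <<'E'
from h import *
t=fit([(183,90),(729,95),(688,262),(50,256),(68,316),(688,320)])
D=P("side");print((proj("",w(t,XT),D)-[145,120])*2.35)
S=P("scene");F=[(-80,-82.5,5),(-80,155,5)];print(((proj("",w(t,F),S)-[70,170])*5).round())
np.save("tray.npy",t)
# refs
np.save("ref.npy",arm.get_image("scene"))
print(w(t,[(0,-121,0),(0,-35,0),(0,35,0),(0,105,0)]).round(1))
go((*w(t,[(0,-121,0)])[0][:2],150),181.3)
E
```

```text
[ 5.08875e+02 -2.75378e+02  2.97000e-01] [[-0.5, -0.8], [0.6, -0.9], [0.1, 0.5], [-0.5, 0.1], [-0.5, -0.6], [1.2, 0.3]]
[[448.0249501   22.67805542]
 [428.97955627 178.95988561]
 [292.43374726 159.04845617]
 [332.42488661   9.02668845]
 [331.29849567  27.97518552]
 [291.95501157 178.23492068]]
[[318. 134.]
 [724. 138.]]
[[ 544.2 -391.1    0. ]
 [ 519.1 -308.9    0. ]
 [ 498.6 -241.9    0. ]
 [ 478.2 -175.     0. ]]
go [433.6 -48.7  56.3] [-0.015  0.003  0.002]
```

Emit:
{"method": "jog_arm", "body": {"rows": "40,-5,0,0,0,-0.03 | 85,-10,0,0,0,-0.06 | 130,-15,0,0,0,-0.09 | 175,-20,0,0,0,-0.12 | 220,-25,0,0,0,-0.15 | 265,-30,0,0,0,-0.18 | 310,-35,0,0,0,-0.21 | 355,-40,0,0,0,-0.24 | 400,-45,0,0,0,-0.274 | 434,-49,0,0,0,-0.274"}}

```text
clock: 7.9
position: [538.5, -395.4, 199.2]
ee_rot: [0.804, -0.595, -0.0, 0.0]
contact_force: [1.3, 0.9, -2.2]
gripper_width: 47.1
grasp_force: 62.6
```

Emit:
{"method": "jog_arm", "body": {"rows": "0,0,0,0,0,0 | 0,0,0,0,0,0"}}

```text
clock: 8.1
position: [538.1, -393.3, 198.8]
ee_rot: [0.803, -0.596, -0.001, -0.0]
contact_force: [-0.6, 0.1, -1.8]
gripper_width: 47.4
grasp_force: 62.6
```

```bash
python3 - <<'E'
from h import *
t=np.load("tray.npy")
go((*w(t,[(0,-121,0)])[0][:2],34),197)
C=P("wrist");im=arm.get_image("wrist")
X=[(0,-87.5,33),(80,-87.5,33),(-80,-87.5,33),(80,-155,35),(-80,-155,35),(80,155,35)]
q=proj("",w(t,X),C)*1.5625;print(q.round())
im=cv2.resize(im,(800,600))
for a in q: cv2.drawMarker(im,tuple(int(v) for v in a),(0,0,255),cv2.MARKER_CROSS,10,1)
cv2.imwrite("pics/w3.png",im)
E
```

```text
go [ -0.   -6.7 164.8] [ 0.001  0.002 -0.002]
[[390. 330.]
 [269. 331.]
 [511. 330.]
 [259. 228.]
 [519. 228.]
 [293. 615.]]
```

View pics/w3.png

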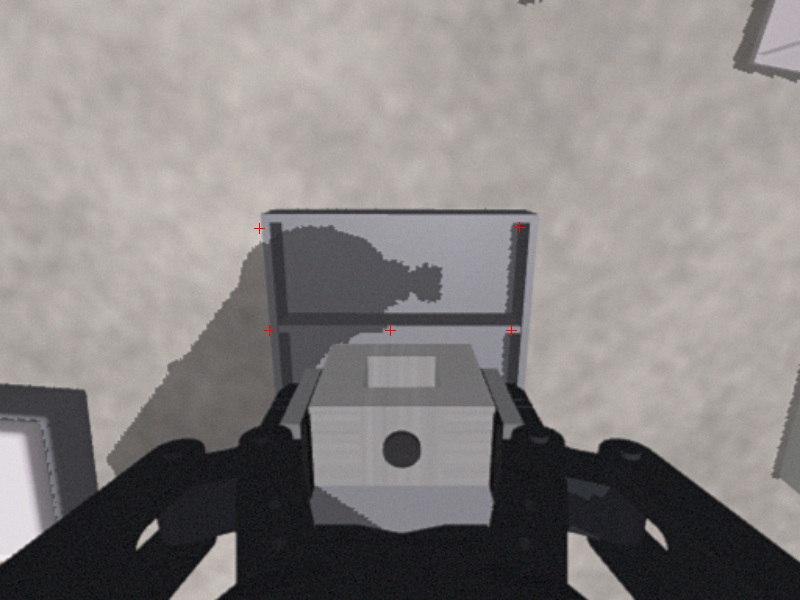

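The far inner corners are at (273,222) and (529,222), while the predicted ones are 12 px to the left and 6 px lower. So the tray sits about 7 mm towards own -x and 3 mm towards own -y from my fit. I'll correct for that and lower the collar.

Emit:
{"method": "jog_arm", "body": {"rows": "2,0,40,0,0,0 | 3,0,80,0,0,0 | 3,0,120,0,0,0 | 3,0,145,0,0,0 | 3,0,160,0,0,0 | 3,0,165,0,0,0 | 3,0,165,0,0,0"}}

```text
clock: 8.85
position: [540.2, -395.1, 35.7]
ee_rot: [0.804, -0.594, 0.0, 0.0]
contact_force: [-0.1, 0.5, -1.6]
gripper_width: 47.2
grasp_force: 62.5
```

Emit:
{"method": "jog_arm", "body": {"rows": "0,0,0,0,0,0 | 0,0,1,0,0,0 | 0,0,1,0,0,0 | 0,0,1,0,0,0 | 0,0,-10,0,0,0 | 0,0,-50,0,0,0 | 0,0,-90,0,0,0 | 0,0,-135,0,0,0 | 0,0,-165,0,0,0 | 0,0,-165,0,0,0", "jaw": 60}}

```text
clock: 9.85
position: [542.1, -397.1, 208.1]
ee_rot: [0.804, -0.594, 0.007, -0.001]
contact_force: [0.2, -0.3, 0.5]
gripper_width: 60.3
grasp_force: 0.0
```

```bash
python3 - <<'E'
from h import *
t=np.load("tray.npy");t[:2]=w(t,[(-7,-3,0)])[0][:2];np.save("tray.npy",t);print(t)
im=arm.get_image("wrist");cv2.imwrite("pics/w4.png",im)
np.save("ref.npy",arm.get_image("scene"))
go((*w((475.7,215,.023),[(0,-59.07,0)])[0][:2],205))
E
```

```text
[ 5.03057468e+02 -2.80292820e+02  2.96572266e-01]
go [-545.7 -101.2   -3.5] [-0.003 -0.001  0.274]
```

View pics/w4.png

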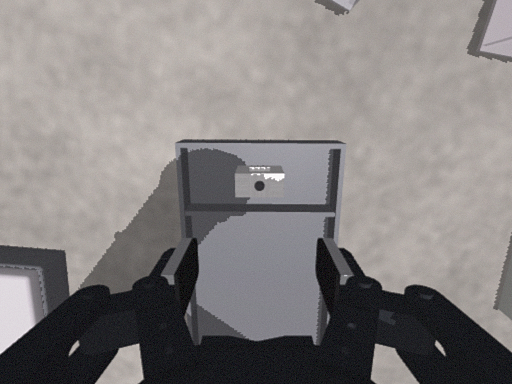

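The collar stands in the small bay at (260,183). Now the first holder.

Emit:
{"method": "jog_arm", "body": {"rows": "-270,-50,0,0,0,0.137 | -270,-50,0,0,0,0.137 | -270,-50,0,0,0,0.137 | -270,-50,0,0,0,0.137 | -270,-50,0,0,0,0.137 | -500,-93,0,0,0,0.274 | -500,-93,0,0,0,0.274 | -500,-93,0,0,0,0.274 | -500,-93,0,0,0,0.274 | -500,-93,0,0,0,0.274", "jaw": 68}}

```text
clock: 10.95
position: [482.3, 99.3, 199.3]
ee_rot: [0.715, -0.699, -0.0, 0.001]
contact_force: [1.7, 0.1, 0.2]
gripper_width: 67.9
grasp_force: 0.0
```

```bash
python3 -c "
from h import *
go((*w((475.7,215,.023),[(0,-59.07,0)])[0][:2],205))"
```

```text
go [-56.8   3.9  -5.7] [ 0.002 -0.001  0.   ]
```

Emit:
{"method": "jog_arm", "body": {"rows": "-40,3,-3,0,0,0 | -57,4,-5,0,0,0 | -57,4,-5,0,0,0 | -57,4,-5,0,0,0 | -57,4,-5,0,0,0"}}

```text
clock: 11.45
position: [477.9, 153.6, 204.6]
ee_rot: [0.715, -0.699, -0.0, 0.001]
contact_force: [-0.3, 0.5, -0.3]
gripper_width: 68.1
grasp_force: 0.0
```

```bash
python3 - <<'E'
from h import *
go((*w((475.7,215,.023),[(0,-59.07,0)])[0][:2],122))
C=P("wrist");im=arm.get_image("wrist")
q=proj("",[(477.1,156,135)],C)*1.5625
im=cv2.resize(im,(800,600))
for a in q: cv2.drawMarker(im,tuple(int(v) for v in a),(0,0,255),cv2.MARKER_CROSS,10,1)
cv2.imwrite("pics/w5.png",im)
print(np.abs(arm.get_image("scene")[170:250,70:230].astype(int)-np.load("ref.npy")[170:250,70:230]).mean())
E
```

```text
go [-2.5  0.7 82.6] [ 0.002 -0.001 -0.001]
10.44171875
```

View pics/w5.png

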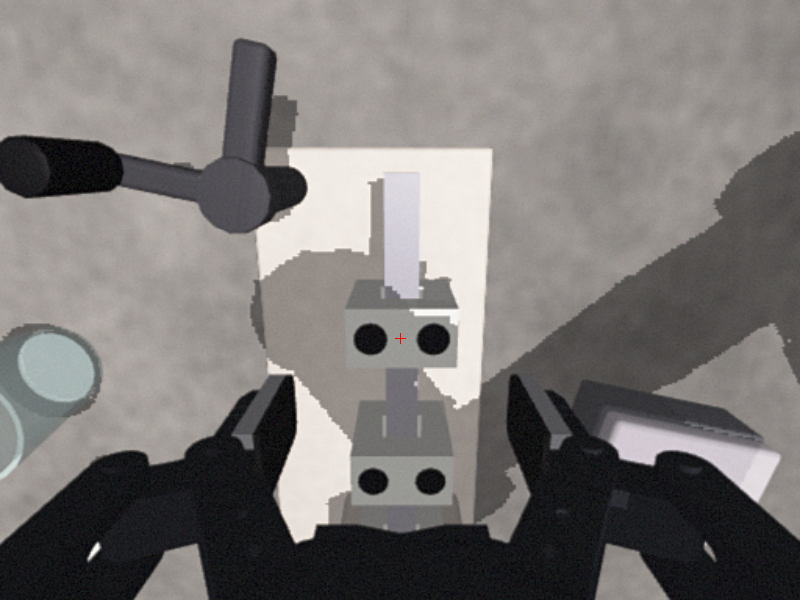

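The marker at (401,338) lies on the first holder's centre. Going down to grip it.

Emit:
{"method": "jog_arm", "body": {"rows": "-2,1,40,0,0,0 | -2,1,75,0,0,0 | -2,1,82,0,0,0 | -2,1,82,0,0,0"}}

```text
clock: 11.95
position: [477.2, 155.7, 122.6]
ee_rot: [0.715, -0.699, -0.0, 0.001]
contact_force: [0.2, 0.4, 1.6]
gripper_width: 68.1
grasp_force: 0.0
```

Emit:
{"method": "jog_arm", "body": {"rows": "0,0,0,0,0,0 | 0,0,0,0,0,0 | 0,0,0,0,0,0 | 0,0,0,0,0,0 | 0,0,0,0,0,0", "jaw": 40}}

```text
clock: 12.45
position: [478.7, 157.3, 125.2]
ee_rot: [0.715, -0.699, 0.001, -0.002]
contact_force: [0.1, -0.5, 6.3]
gripper_width: 48.7
grasp_force: 62.9
```

```bash
python3 -c "
from h import *
a=arm.get_image('scene');np.save('ref.npy',a)
cv2.imwrite('pics/t2.png',cv2.resize(a[170:250,70:230],(0,0),fx=5,fy=5,interpolation=cv2.INTER_CUBIC))"
```

```text
(no output)
```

View pics/t2.png

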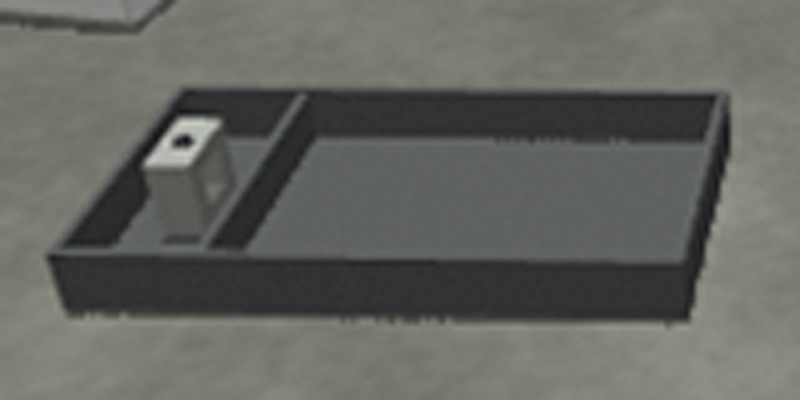

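The tray hasn't moved and the collar is upright at (187,175). The holder is gripped, so I'll slide it off.

Emit:
{"method": "jog_arm", "body": {"rows": "0,0,-2,0,0,0 | 10,0,-2,0,0,0 | 25,0,-2,0,0,0 | 45,0,-2,0,0,0 | 65,0,-2,0,0,0 | 85,0,-2,0,0,0 | 105,0,-2,0,0,0 | 115,0,-2,0,0,0 | 117,0,-45,0,0,0 | 117,0,-95,0,0,0"}}

```text
clock: 13.5
position: [478.3, 38.0, 217.2]
ee_rot: [0.715, -0.7, -0.002, 0.003]
contact_force: [2.1, 0.9, -0.6]
gripper_width: 49.1
grasp_force: 62.4
```

```bash
python3 - <<'E'
from h import *
t=np.load("tray.npy")
a=arm.get_image("scene");r=np.load("ref.npy");print(np.abs(a[170:250,70:230].astype(int)-r[170:250,70:230]).mean())
go((*w(t,[(0,-30,0)])[0][:2],200),197)
E
```

```text
1.0517447916666667
go [348.9 -19.   27.6] [-0.014 -0.001 -0.272]
```

Emit:
{"method": "jog_arm", "body": {"rows": "40,-2,5,0,0,-0.03 | 85,-5,10,0,0,-0.06 | 130,-7,15,0,0,-0.09 | 175,-10,20,0,0,-0.14 | 220,-12,20,0,0,-0.18 | 265,-15,20,0,0,-0.22 | 310,-17,20,0,0,-0.25 | 349,-19,20,0,0,-0.272 | 349,-19,20,0,0,-0.272 | 349,-19,20,0,0,-0.272"}}

```text
clock: 14.55
position: [506.1, -309.7, 197.2]
ee_rot: [0.803, -0.597, -0.001, 0.0]
contact_force: [1.2, 0.3, -0.4]
gripper_width: 49.1
grasp_force: 62.5
```

```bash
python3 - <<'E'
from h import *
t=np.load("tray.npy")
go((*w(t,[(0,-30,0)])[0][:2],53),197)
C=P("wrist");im=arm.get_image("wrist")
X=[(80,-87.5,33),(-80,-87.5,33),(80,-155,35),(-80,-155,35)]
q=proj("",w(t,X),C)*1.5625
im=cv2.resize(im,(800,600))
for a in q: cv2.drawMarker(im,tuple(int(v) for v in a),(0,0,255),cv2.MARKER_CROSS,10,1)
cv2.imwrite("pics/w6.png",im)
E
```

```text
go [  1.1  -5.9 144.1] [ 0.001  0.001 -0.004]
```

View pics/w6.png

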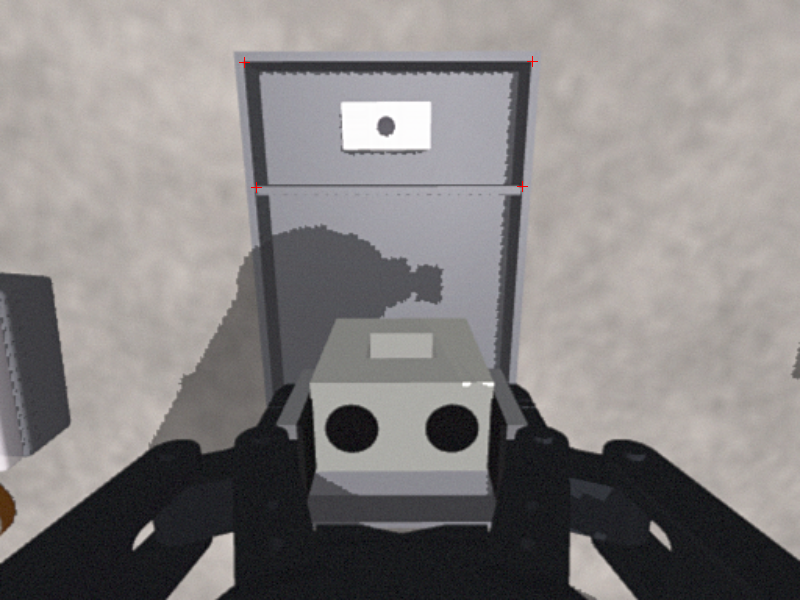

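The predicted corner marks match the tray's corners, and the collar is at (386,126). Placing the holder.

Emit:
{"method": "jog_arm", "body": {"rows": "1,-6,40,0,0,0 | 1,-6,80,0,0,0 | 1,-6,115,0,0,0 | 1,-6,135,0,0,0 | 1,-6,144,0,0,0 | 1,-6,145,0,0,0 | 1,-6,145,0,0,0"}}

```text
clock: 15.3
position: [514.0, -307.8, 54.4]
ee_rot: [0.804, -0.595, 0.001, -0.0]
contact_force: [-0.1, 0.1, -0.4]
gripper_width: 49.3
grasp_force: 62.7
```

Emit:
{"method": "jog_arm", "body": {"rows": "0,0,0,0,0,0 | 0,0,0,0,0,0 | 0,0,0,0,0,0 | 0,0,0,0,0,0 | 0,0,-8,0,0,0 | 0,0,-50,0,0,0 | 0,0,-95,0,0,0 | 0,0,-140,0,0,0 | 0,0,-150,0,0,0", "jaw": 66}}

```text
clock: 16.2
position: [515.7, -309.4, 210.6]
ee_rot: [0.804, -0.595, 0.006, -0.001]
contact_force: [0.2, 0.5, -0.2]
gripper_width: 66.3
grasp_force: 0.0
```

```bash
python3 - <<'E'
from h import *
go((*w((475.7,215,.023),[(0,15.49,0)])[0][:2],205))
E
```

```text
go [-528.2 -118.8    2.3] [-0.01  -0.007  0.273]
```

Emit:
{"method": "jog_arm", "body": {"rows": "-270,-61,0,0,0,0.137 | -270,-61,0,0,0,0.137 | -270,-61,0,0,0,0.137 | -270,-61,0,0,0,0.137 | -270,-61,0,0,0,0.137 | -480,-108,2,0,0,0.273 | -480,-108,2,0,0,0.273 | -480,-108,2,0,0,0.273 | -528,-119,2,0,0,0.273 | -528,-119,2,0,0,0.273", "jaw": 68}}

```text
clock: 17.2
position: [476.1, 187.8, 201.9]
ee_rot: [0.715, -0.699, 0.0, -0.0]
contact_force: [1.1, -0.4, 0.7]
gripper_width: 68.0
grasp_force: 0.0
```

Emit:
{"method": "jog_arm", "body": {"rows": "0,0,0,0,0,0 | 0,0,0,0,0,0"}}

```text
clock: 17.4
position: [476.3, 186.9, 201.4]
ee_rot: [0.716, -0.698, -0.0, 0.0]
contact_force: [-0.7, -0.4, -0.2]
gripper_width: 67.7
grasp_force: 0.0
```

```bash
python3 -c "
from h import *
go((*w((475.7,215,.023),[(0,15.49,0)])[0][:2],122))"
```

```text
go [-43.6  -0.2  79.4] [ 0.001 -0.     0.002]
```

Emit:
{"method": "jog_arm", "body": {"rows": "-44,0,0,0,0,0 | -44,0,0,0,0,0 | -44,0,40,0,0,0 | -44,0,75,0,0,0 | -44,0,79,0,0,0 | -44,0,79,0,0,0"}}

```text
clock: 18.0
position: [476.0, 228.5, 122.4]
ee_rot: [0.714, -0.7, 0.0, 0.001]
contact_force: [-0.2, -0.9, 0.4]
gripper_width: 67.8
grasp_force: 0.0
```

Emit:
{"method": "jog_arm", "body": {"rows": "0,0,0,0,0,0 | 0,0,0,0,0,0 | 0,0,0,0,0,0 | 0,0,0,0,0,0 | 0,0,0,0,0,0", "jaw": 40}}

```text
clock: 18.5
position: [477.2, 230.5, 124.8]
ee_rot: [0.715, -0.699, 0.001, -0.002]
contact_force: [0.0, -2.1, 7.2]
gripper_width: 49.2
grasp_force: 63.1
```

```bash
python3 -c "
from h import *
a=arm.get_image('scene');r=np.load('ref.npy')
d=np.abs(a.astype(int)-r).max(2)[170:250,70:230]>25;ys,xs=np.nonzero(d);print(d.sum(),xs.min(),xs.max(),ys.min(),ys.max())
t=np.load('tray.npy');print(proj('',w(t,[(0,-30,5),(0,-30,61)]),P('scene'))-[70,170])
np.save('ref.npy',a)"
```

```text
154 61 79 19 49
[[72.77492565 40.94511243]
 [69.11866558 23.32123381]]
```

Only the placed holder shows up in the image difference, upright where expected. Sliding off the second one.

Emit:
{"method": "jog_arm", "body": {"rows": "0,0,-2,0,0,0 | 12,0,-2,0,0,0 | 35,0,-2,0,0,0 | 60,0,-2,0,0,0 | 85,0,-2,0,0,0 | 110,0,-2,0,0,0 | 135,0,-2,0,0,0 | 160,0,-2,0,0,0 | 180,0,-2,0,0,0 | 192,0,-2,0,0,0"}}

```text
clock: 19.55
position: [479.0, 36.0, 124.2]
ee_rot: [0.714, -0.7, -0.0, 0.001]
contact_force: [-1.2, 0.1, -2.2]
gripper_width: 49.1
grasp_force: 62.5
```

Emit:
{"method": "jog_arm", "body": {"rows": "1,0,-40,0,0,0 | 1,0,-85,0,0,0 | 1,0,-85,0,0,0"}}

```text
clock: 19.85
position: [483.5, 37.4, 215.4]
ee_rot: [0.715, -0.699, 0.003, -0.006]
contact_force: [0.4, -0.9, -1.2]
gripper_width: 49.2
grasp_force: 62.8
```

```bash
python3 - <<'E'
from h import *
t=np.load("tray.npy")
a=arm.get_image("scene");r=np.load("ref.npy");print(np.abs(a[170:250,70:230].astype(int)-r[170:250,70:230]).mean())
go((*w(t,[(0,40,0)])[0][:2],200),197)
E
```

```text
1.0501822916666668
go [279.5  -3.6  11.7] [-0.007  0.002 -0.275]
```

Emit:
{"method": "jog_arm", "body": {"rows": "40,0,3,0,0,-0.04 | 80,-1,6,0,0,-0.08 | 120,-2,9,0,0,-0.12 | 160,-2,12,0,0,-0.16 | 200,-3,12,0,0,-0.2 | 240,-3,12,0,0,-0.24 | 280,-4,12,0,0,-0.275 | 280,-4,12,0,0,-0.275 | 280,-4,12,0,0,-0.275"}}

```text
clock: 20.8
position: [489.0, -243.5, 195.7]
ee_rot: [0.803, -0.596, -0.002, 0.0]
contact_force: [1.0, 0.8, -1.4]
gripper_width: 48.9
grasp_force: 62.7
```

```bash
python3 - <<'E'
from h import *
t=np.load("tray.npy")
go((*w(t,[(0,40,0)])[0][:2],53),197)
a=arm.get_image("scene");r=np.load("ref.npy");d=(np.abs(a.astype(int)-r).max(2)>25)[170:250,70:230];print(d[:,:60].sum(),d[40:].sum(),d.sum())
E
```

```text
go [ -0.4  -3.1 142.7] [ 0.003  0.002 -0.002]
0 1287 1319
```

Emit:
{"method": "jog_arm", "body": {"rows": "0,-3,40,0,0,0 | 0,-3,80,0,0,0 | 0,-3,115,0,0,0 | 0,-3,135,0,0,0 | 0,-3,143,0,0,0 | 0,-3,144,0,0,0 | 0,-3,144,0,0,0"}}

```text
clock: 21.55
position: [494.0, -241.7, 54.4]
ee_rot: [0.804, -0.594, 0.001, -0.0]
contact_force: [-0.5, -0.8, -0.5]
gripper_width: 48.9
grasp_force: 62.7
```

Emit:
{"method": "jog_arm", "body": {"rows": "0,0,0,0,0,0 | 0,0,0,0,0,0 | 0,0,0,0,0,0 | 0,0,0,0,0,0 | 0,0,-8,0,0,0 | 0,0,-50,0,0,0 | 0,0,-95,0,0,0 | 0,0,-140,0,0,0 | 0,0,-150,0,0,0", "jaw": 66}}

```text
clock: 22.45
position: [495.9, -243.1, 210.3]
ee_rot: [0.804, -0.594, 0.006, -0.002]
contact_force: [0.6, 0.3, 0.3]
gripper_width: 65.7
grasp_force: 0.0
```

```bash
python3 - <<'E'
from h import *
go((*w((475.7,215,.023),[(0,89.52,0)])[0][:2],205))
E
```

```text
go [-530.  -139.5    3. ] [-0.011 -0.006  0.275]
```

Emit:
{"method": "jog_arm", "body": {"rows": "-270,-71,0,0,0,0.137 | -270,-71,0,0,0,0.137 | -270,-71,0,0,0,0.137 | -270,-71,0,0,0,0.137 | -270,-71,0,0,0,0.137 | -480,-126,2,0,0,0.275 | -480,-126,2,0,0,0.275 | -480,-126,2,0,0,0.275 | -530,-139,2,0,0,0.275 | -530,-139,2,0,0,0.275", "jaw": 68}}

```text
clock: 23.45
position: [472.6, 252.3, 202.1]
ee_rot: [0.715, -0.699, -0.0, -0.0]
contact_force: [0.9, -0.2, 0.1]
gripper_width: 67.6
grasp_force: 0.0
```

Emit:
{"method": "jog_arm", "body": {"rows": "0,0,0,0,0,0 | 0,0,0,0,0,0"}}

```text
clock: 23.65
position: [472.6, 251.4, 201.5]
ee_rot: [0.716, -0.699, -0.0, 0.001]
contact_force: [-0.5, -0.4, 0.4]
gripper_width: 68.3
grasp_force: 0.0
```

```bash
python3 -c "
from h import *
go((*w((475.7,215,.023),[(0,89.52,0)])[0][:2],122))
a=arm.get_image('scene');r=np.load('ref.npy')
d=np.abs(a.astype(int)-r).max(2)[170:250,70:230]>25;ys,xs=np.nonzero(d);print(d.sum(),xs.min(),xs.max(),ys.min(),ys.max())
np.save('ref.npy',a)"
```

```text
go [-53.1  -2.4  79.4] [ 0.001 -0.001  0.001]
155 88 104 20 49
```

Emit:
{"method": "jog_arm", "body": {"rows": "-45,-2,0,0,0,0 | -53,-2,0,0,0,0 | -53,-2,0,0,0,0 | -53,-2,40,0,0,0 | -53,-2,70,0,0,0 | -53,-2,79,0,0,0 | -53,-2,79,0,0,0"}}

```text
clock: 24.4
position: [473.8, 301.6, 122.0]
ee_rot: [0.714, -0.7, 0.0, 0.002]
contact_force: [-0.0, -0.3, -0.1]
gripper_width: 68.2
grasp_force: 0.0
```

Emit:
{"method": "jog_arm", "body": {"rows": "0,0,0,0,0,0 | 0,0,0,0,0,0 | 0,0,0,0,0,0 | 0,0,0,0,0,0 | 0,0,0,0,0,0", "jaw": 40}}

```text
clock: 24.9
position: [475.1, 304.1, 124.8]
ee_rot: [0.715, -0.699, 0.0, -0.002]
contact_force: [-0.3, -0.3, 6.4]
gripper_width: 49.0
grasp_force: 63.3
```

Emit:
{"method": "jog_arm", "body": {"rows": "0,0,-2,0,0,0 | 12,0,-2,0,0,0 | 35,0,-2,0,0,0 | 60,0,-2,0,0,0 | 90,0,-2,0,0,0 | 120,0,-2,0,0,0 | 150,0,-2,0,0,0 | 180,0,-2,0,0,0 | 210,0,-2,0,0,0 | 230,0,-2,0,0,0"}}

```text
clock: 25.9
position: [478.5, 71.4, 124.8]
ee_rot: [0.714, -0.7, -0.0, -0.0]
contact_force: [0.3, 0.9, -0.4]
gripper_width: 49.0
grasp_force: 63.0
```

Emit:
{"method": "jog_arm", "body": {"rows": "0,0,0,0,0,0 | 20,0,0,0,0,0 | 36,0,0,0,0,0 | 36,0,0,0,0,0"}}

```text
clock: 26.3
position: [479.1, 36.4, 124.4]
ee_rot: [0.714, -0.7, -0.0, 0.001]
contact_force: [0.2, 0.6, -0.6]
gripper_width: 48.8
grasp_force: 62.8
```

Emit:
{"method": "jog_arm", "body": {"rows": "1,0,-40,0,0,0 | 1,0,-85,0,0,0 | 1,0,-85,0,0,0 | 1,0,-85,0,0,0"}}

```text
clock: 26.7
position: [480.1, 37.4, 210.6]
ee_rot: [0.715, -0.699, 0.0, -0.001]
contact_force: [-0.2, 0.6, -0.5]
gripper_width: 48.8
grasp_force: 62.8
```

```bash
python3 - <<'E'
from h import *
t=np.load("tray.npy")
a=arm.get_image("scene");r=np.load("ref.npy");print((np.abs(a.astype(int)-r).max(2)>25)[170:250,70:230].sum())
go((*w(t,[(0,108,0)])[0][:2],200),197)
E
```

```text
0
go [213.8  12.5   9.2] [ 0.001  0.001 -0.274]
```

Emit:
{"method": "jog_arm", "body": {"rows": "40,2,3,0,0,-0.05 | 80,4,6,0,0,-0.1 | 120,6,9,0,0,-0.15 | 160,9,9,0,0,-0.2 | 200,12,9,0,0,-0.25 | 214,12,9,0,0,-0.274 | 214,12,9,0,0,-0.274 | 214,12,9,0,0,-0.274"}}

```text
clock: 27.55
position: [471.9, -177.4, 199.3]
ee_rot: [0.803, -0.596, -0.001, 0.001]
contact_force: [-0.0, 0.1, -1.9]
gripper_width: 49.0
grasp_force: 62.7
```

```bash
python3 - <<'E'
from h import *
t=np.load("tray.npy")
go((*w(t,[(0,108,0)])[0][:2],53),197)
a=arm.get_image("scene");r=np.load("ref.npy");d=(np.abs(a.astype(int)-r).max(2)>25)[170:250,70:230];print(d[:,:60].sum(),d.sum())
E
```

```text
go [-3.000e-01 -1.000e-01  1.463e+02] [ 0.003  0.001 -0.002]
0 904
```

Emit:
{"method": "jog_arm", "body": {"rows": "0,0,40,0,0,0 | 0,0,80,0,0,0 | 0,0,118,0,0,0 | 0,0,138,0,0,0 | 0,0,146,0,0,0 | 0,0,147,0,0,0 | 0,0,147,0,0,0"}}

```text
clock: 28.3
position: [473.6, -177.2, 54.7]
ee_rot: [0.804, -0.595, 0.001, -0.0]
contact_force: [-0.3, 0.6, -0.7]
gripper_width: 48.9
grasp_force: 62.8
```

Emit:
{"method": "jog_arm", "body": {"rows": "0,0,0,0,0,0 | 0,0,0,0,0,0 | 0,0,0,0,0,0 | 0,0,0,0,0,0 | 0,0,-8,0,0,0 | 0,0,-50,0,0,0 | 0,0,-95,0,0,0 | 0,0,-140,0,0,0 | 0,0,-150,0,0,0", "jaw": 66}}

```text
clock: 29.2
position: [475.5, -178.3, 210.3]
ee_rot: [0.804, -0.595, 0.005, -0.003]
contact_force: [0.2, -0.4, -0.2]
gripper_width: 66.1
grasp_force: 0.0
```

```bash
python3 - <<'E'
from h import *
go((613,95,215))
E
```

```text
go [-221.1 -211.6   -3.7] [-0.011 -0.004  0.274]
```

Emit:
{"method": "jog_arm", "body": {"rows": "-221,-212,-4,0,0,0.274 | -221,-212,-4,0,0,0.274 | -221,-212,-4,0,0,0.274 | -221,-212,-4,0,0,0.274 | -221,-212,-4,0,0,0.274 | -221,-212,-4,0,0,0.274 | -221,-212,-4,0,0,0.274 | -221,-212,-4,0,0,0.274 | -221,-212,-4,0,0,0.274", "jaw": 50}}

```text
clock: 30.1
position: [610.2, 94.9, 207.4]
ee_rot: [0.715, -0.699, -0.0, 0.001]
contact_force: [-0.8, 0.1, 0.1]
gripper_width: 49.9
grasp_force: 0.0
```

```bash
python3 - <<'E'
from h import *
go((613,95,139))
a=arm.get_image('scene');r=np.load('ref.npy')
d=np.abs(a.astype(int)-r).max(2)[170:250,70:230]>25;ys,xs=np.nonzero(d);print(d.sum(),xs.min(),xs.max(),ys.min(),ys.max())
C=P("wrist");im=arm.get_image("wrist")
q=proj("",[(613,95,160)],C)*1.5625
im=cv2.resize(im,(800,600))
for p in q: cv2.drawMarker(im,tuple(int(v) for v in p),(0,0,255),cv2.MARKER_CROSS,10,1)
im[:240,:480]=cv2.resize(a[170:250,70:230],(480,240))
cv2.imwrite("pics/w7.png",im)
E
```

```text
go [-0.1 -2.9 68.4] [ 0.002 -0.    -0.001]
146 114 129 20 49
```

View pics/w7.png

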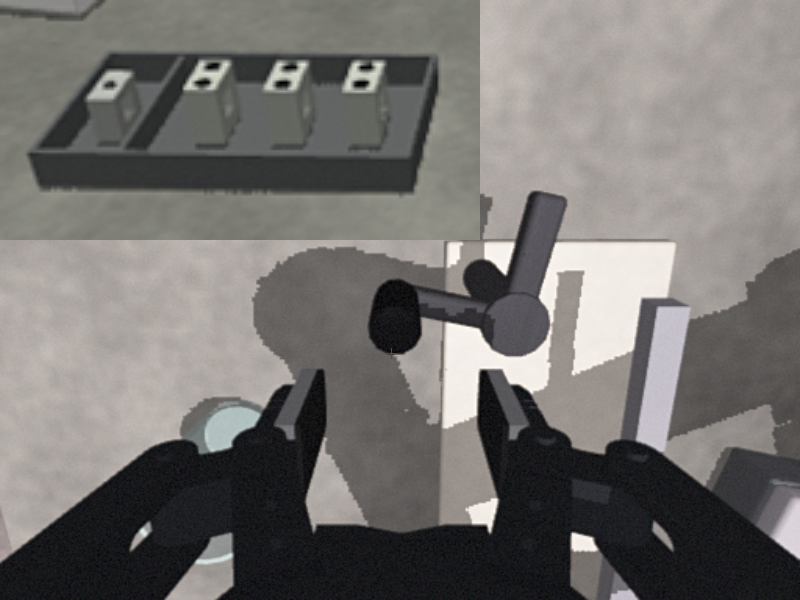

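The inset shows all three holders and the collar upright in the tray, and the bar is empty. The knob top is at (395,329), about 23 px from my mark, so the lever sits a little less turned than I thought. Solving for its angle.

```bash
python3 - <<'E'
from h import *
C=P("wrist")
for th in np.arange(1.2,1.56,.05):
    X=w((475.7,215,.023),[(75+60*np.sin(th),-120-60*np.cos(th),160)]);print(round(th,2),X.round(1),(proj("",X,C)*1.5625).round())
g=least_squares(lambda v:(proj("",[(v[0],v[1],160)],C)*1.5625-[395,329]).ravel(),[610,90]).x;print(g)
go((*g,139))
E
```

```text
1.2 [[609.8  76.3 160. ]] [[401. 309.]]
1.25 [[610.8  79.2 160. ]] [[398. 316.]]
1.3 [[611.6  82.  160. ]] [[396. 323.]]
1.35 [[612.3  85.  160. ]] [[394. 330.]]
1.4 [[612.8  87.9 160. ]] [[393. 337.]]
1.45 [[613.2  90.9 160. ]] [[392. 344.]]
1.5 [[613.4  93.9 160. ]] [[391. 351.]]
1.55 [[613.4  96.9 160. ]] [[391. 358.]]
[611.94025382  84.59242519]
go [ 9.5 -1.6 68.9] [ 0.001 -0.    -0.002]
```

Emit:
{"method": "jog_arm", "body": {"rows": "9,-2,30,0,0,0 | 9,-2,60,0,0,0 | 9,-2,69,0,0,0 | 9,-2,69,0,0,0 | 9,-2,69,0,0,0"}}

```text
clock: 30.7
position: [614.0, 86.3, 140.3]
ee_rot: [0.715, -0.699, 0.001, -0.001]
contact_force: [0.3, 0.2, 0.4]
gripper_width: 49.9
grasp_force: 0.0
```

Emit:
{"method": "jog_arm", "body": {"rows": "0,0,0,0,0,0 | 0,0,0,0,0,0 | 0,0,0,0,0,0 | 0,0,0,0,0,0 | 0,0,0,0,0,0", "jaw": 12}}

```text
clock: 31.2
position: [613.1, 86.8, 140.6]
ee_rot: [0.715, -0.699, 0.0, -0.0]
contact_force: [-3.2, -0.8, 6.2]
gripper_width: 20.8
grasp_force: 58.8
```

Emit:
{"method": "jog_arm", "body": {"rows": "9,3,0,0,0,0 | 17,6,0,0,0,0 | 24,11,0,0,0,0 | 31,18,0,0,0,0 | 36,25,0,0,0,0 | 41,32,0,0,0,0 | 44,41,0,0,0,0 | 46,50,0,0,0,0 | 47,58,0,0,0,0 | 47,60,0,0,0,0"}}

```text
clock: 32.2
position: [559.0, 34.7, 141.1]
ee_rot: [0.714, -0.7, 0.005, -0.003]
contact_force: [16.5, -19.1, -5.1]
gripper_width: 20.4
grasp_force: 60.8
```

Emit:
{"method": "jog_arm", "body": {"rows": "0,0,0,0,0,0 | 0,0,0,0,0,0 | 0,0,0,0,0,0"}}

```text
clock: 32.5
position: [559.0, 34.6, 141.1]
ee_rot: [0.714, -0.7, 0.005, -0.002]
contact_force: [12.7, -18.7, -2.6]
gripper_width: 20.7
grasp_force: 60.9
```

Emit:
{"method": "jog_arm", "body": {"rows": "0,0,0,0,0,0 | 0,0,0,0,0,0 | 0,0,-40,0,0,0 | 0,0,-80,0,0,0 | 0,0,-110,0,0,0 | 0,0,-110,0,0,0 | 0,0,-110,0,0,0", "jaw": 50}}

```text
clock: 33.2
position: [554.0, 39.0, 249.4]
ee_rot: [0.715, -0.699, 0.0, -0.001]
contact_force: [0.1, -0.1, 0.3]
gripper_width: 49.8
grasp_force: 0.0
```

```bash
python3 - <<'E'
from h import *
C=P("wrist");im=arm.get_image("wrist");X=lambda th:w((475.7,215,.023),[(75+60*np.sin(th),-120-60*np.cos(th),160)])
im=cv2.resize(im,(800,600))
for th in (0,.2):
  p=(proj("",X(th),C)*1.5625)[0];print(p);cv2.drawMarker(im,tuple(int(v) for v in p),(0,0,255),cv2.MARKER_CROSS,10,1)
a=arm.get_image('scene');im[:240,:480]=cv2.resize(a[170:250,70:230],(480,240))
cv2.imwrite("pics/w8.png",im)
E
```

```text
[397.99273529 314.18659249]
[373.32069246 316.56065448]
```

View pics/w8.png

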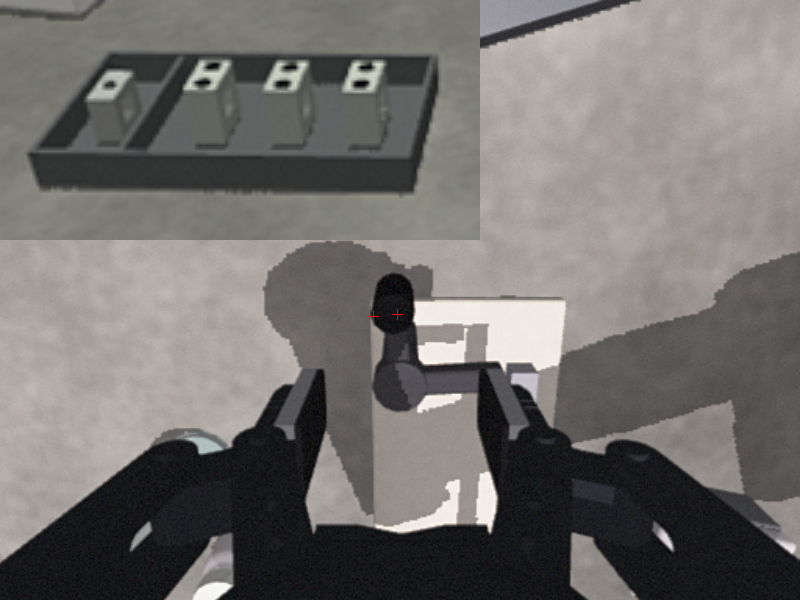

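The knob top is at (393,315), next to the 0 rad mark at (398,314) and well short of the 0.2 rad mark at (373,317), so the lever is at about 0.04 rad. The tray hasn't changed. Handing in.

```bash
python3 -c "
from bench import arm
print(arm.job_done())"
```

```text
the job is handed in; nothing more can be done
None
```

I handed the job in at about 33 s, with no verdict returned: by the last pictures the collar stands in the small bay, all three holders stand upright in the large bay, and the lever is locked at about 0.04 rad.

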